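Show the bearing ball to the inspection camera

TASK

Pull the top drawer of the small grey cabinet out to its stop, then lift the blue dish out of the drawer with the loose steel ball in it, and carry it to the inspection camera. Turn it about a quarter turn so that its low yellow side (the window) squarely faces the lens, with the ball straight above the middle of the red ring and at the height of the lens; keep the dish level and the ball in its middle all the way, and leave the drawer open and the other things alone. Finish still holding the dish there, level, still and touching nothing but your gripper: do not put it down.

Things in the scene. Friction and masses are not known exactly. Their poses are not given: they have to be found in the camera images.
- cab_drawer0 (a joint): Top drawer of the small grey two-drawer cabinet (220 deep, 300 wide, 150 mm high, standing on the desk). Value in m: 0 shut, 0.150 at its outer stop. It slides straight out along -x of cab_drawer0_handle, with about 1 to 3 N of friction, and stays where it is left.
- cab_drawer0_handle (a point): Middle of the top drawer's level black bar handle, 11 mm thick, 120 mm long (along y), 35 mm in front of the drawer front, 38 mm below the cabinet's top. x points into the cabinet, z up; the drawer opens along -x. The drawer's inner floor lies 27 mm below this point; it is 258 mm wide inside, side walls 43, front panel 53 mm high above the floor. At its stop the dish is clear of the cabinet.
- dish_centre (a point): Centre, half-way up, of the dish: a blue square block 60 x 60 mm, 44 mm high, 0.13 to 0.21 kg, in the left or right half of the drawer, window roughly to the robot. Own axes, z up: plain flat sides face +y and -y (60 mm apart, grip these), a high side faces +x, the low yellow side (27 mm high, the window) faces -x. Its white hollow slopes at 14 degrees to its middle, 18 mm above the underside.
- dish_window (a point): Middle of the window above the low yellow side, 30 mm from the dish's middle along the dish's -x and 30 mm above its underside. It shows which way the window faces.
- ball_center (a point): Centre of the loose polished steel ball, 24 mm in diameter, 57 g. It rests in the middle of the dish's hollow, its centre 30 mm above the dish's underside (8 mm above dish_centre).
- camera_focus (a point): Where the ball is to be held: above the middle of the red ring (84 mm across) on the white base of the camera stand, at lens height, 150 mm above the desk. x points from here to the lens, whose front is 110 mm away; z up. The stand is fixed: base 120 mm wide, 10 mm high; the black camera box behind the lens is 60 mm wide and reaches 178 mm above the desk.
- race: Steel bearing ring, 50 mm across, 18 mm high, lying loose in the other half of the top drawer; origin at its underside. Leave it in the drawer.
- handwheel: Grey three-lobed handwheel, about 210 mm across, lying on the desk to the left; origin at its underside. Leave alone.
- jar: Grease jar with a black lid, 64 mm across, 85 mm high, on the desk; origin at its underside. Leave alone.
- screwdriver: Red screwdriver, 200 mm long, lying on the desk; origin at its middle. Leave alone.

How it is judged (in metres and radians):
On the way, in this order (a step that is already met when the one before it is completed fails the run):
1. the top drawer is out to its stop (within 8 mm) (value of joint cab_drawer0 above 0.1416 m), for 0.2 s.
2. the dish, with the ball in it, is lifted clear of the drawer in the gripper (contact force between dish and the fingers above 1 N and height (world z) of dish_centre above 0.125 m and distance between ball_center and dish_centre below 0.016 m), for 0.2 s.
At the end, for the whole second after the job is handed in: The dish is held in the gripper, touching nothing else, still and level (within 0.1 rad), the ball within 5 mm of its middle and within 20 mm of the focus sideways and 20 mm in height, the window facing the lens within 0.2 rad; the drawer still out to within 30 mm of its stop (contact force between dish and the fingers above 1 N and contact force between dish and camera below 0.1 N and horizontal distance between ball_center and camera_focus below 0.02 m and z of ball_center in the frame of camera_focus between -0.02 and 0.02 m and angle between the x axis of dish_centre and the x axis of camera_focus, either way round below 0.2 rad and x of dish_window in the frame of camera_focus above 0 m and angle between dish_centre's own z axis and vertical below 0.1 rad and horizontal distance between ball_center and dish_centre below 0.005 m and linear speed of dish below 0.02 m/s and angular speed of dish below 0.15 rad/s and value of joint cab_drawer0 above 0.1196 m); the arm keeps its last pose, push and grip.
It fails at once if the ball leaves the middle of the dish (more than 9 mm from it) (horizontal distance between ball_center and dish_centre above 0.009 m).
It fails at once if the dish is tilted by more than 0.2 rad (angle between dish_centre's own z axis and vertical above 0.2 rad).
It fails at once if the bearing ring is lifted out of the drawer (height (world z) of race above 0.13 m or height (world z) of race below 0.06 m).
It fails at once if the handwheel, the jar or the screwdriver is moved by more than 30 mm (distance of any of handwheel, jar, screwdriver from where it was at the start of the episode above 0.03 m).
It also fails if it takes over 69 s, if anything falls off the work surface, if the arm or the gripper's body presses on something with over 40 N, if the wrist force passes 120 N, or if a joint passes its speed limit or range.

ROBOT

A 6-joint arm with a two-finger parallel gripper is mounted at the origin on the work surface. World frame = base frame: x ahead of the robot, y to its left, z up, the work surface at z = 0. Lengths are in mm, angles in degrees, forces in N, time in s.
With the tool pointing down it reaches from about 350 to 850 mm from the base axis. Payload 8.1 kg.
Tool frame: the origin (TCP) lies between the finger pads; the fingertips stand 22 mm ahead of it and the grasp point (between the pads) lies 3 mm ahead of it; z points along the fingers, y is the line along which they close (so a half turn about z gives the same grasp; the last joint's range is limited). The gripper opens to 85 mm and grips with 20 to 120 N. Pads are 22 mm wide; open, the fingers measure 114 mm over their backs; the gripper's body (76 mm by 85 mm) begins 54 mm behind the grasp point. The pads swing forward as they close: fully open they stand 13 mm farther back than shut.
Start: joints at [64.148, 7.471, 85.268, -0, 87.261, -4.893], TCP at [214.597, 560.316, 253.292] pointing down, gripper open.
Joint ranges: [-169.43, 169.43], [-51.17, 129.36], [1.28, 143.12], [-76.62, 256.62], [0, 156.53], [-152.29, 152.29]. Speed limits (degrees/s): [136.94, 136.94, 159.86, 180, 180, 180].

INTERFACE

Orientations are given as [roll, pitch, yaw] about the fixed x, y, z axes, in that order (R = Rz(yaw) Ry(pitch) Rx(roll)).
In Python, from bench import sense, snapshot, calibration, hand_in gives the robot as it stands.
- The arm moves only by the shell command python3 -m crank 'ROWS' [FORCE]. ROWS is JSON, a list of rows, each a list of 5 numbers: the shift along the tool's x, y, z in cm, then the turn about the tool's z in rad, then the finger opening in cm, from 0 to 8.54. A call has 1 to 20 rows; each row is the pose to reach, as a shift and turn from the pose commanded when the call began, along the tool's axes at that moment; what a row does not reach only later rows make up. A row lasts 1/10 s, in which the tool goes at most 50 mm and 8.59 degrees, less where a joint would pass 70% of its speed; a pose out of reach is approached as far as the arm can. A call with a gripper value outside its range is refused whole. The fingers move at their own pace and stop on an object; FORCE is the grip in N (left out, the last holds). Time passes only in rows, so rows that repeat a pose let the fingers close. It gives the time, the measured TCP pose, the force, the opening and the grip force at its end, in the units of the state.
- sense(): the state, without advancing time (a new reading comes with each control period).
- snapshot(name): name is "scene" or "top" or "wrist"; returns (picture, depth): 480x640x3 uint8, red, green, blue; 480x640 float32, mm along the optical axis (not along the pixel's ray), 0 where there is no reading.
- calibration(name): a dict with "fovy" (degrees; the focal length in pixels is half the picture's height over the tangent of half this angle, whatever the lens; pixels are square), "cx", "cy" (the principal point, pixels), "k1" (the pictures are not rectified: a ray, as slopes to the right and down, at radius r is drawn at 1 + k1 r^2 times it, then the intrinsics apply), "rvec" (rotation vector, rad) and "tvec" (3), from world to camera coordinates, as OpenCV has them; the wrist camera has in their place "tool_from_camera" (4x4, takes a point from camera to tool coordinates, whose origin is the TCP and whose axes are the flange's). Camera axes: x right, y down, z forward; pixel columns grow to the right and rows downward; lengths in mm; the calibration is good to about 2 mm. A picture is of the moment at which its call begins: read the wrist's pose just before it. calibration takes no time and is no camera call.
- hand_in(): hands the job in; it is judged then, once.
The state is a dict: "time": time; "joint_pos": joint angles; "qd": joint speeds; "joint_efforts": joint torques, N m; "tool_pos": TCP position; "tcp_rot": TCP orientation; "ft_force": force on the tool from outside, world axes, zero at the start; "wrist_torque": the same for the moment, N m; "finger_gap": finger opening in mm; "grip_force": force on a finger pad.
Only numpy, scipy, OpenCV 4.12 (cv2) and the standard library are available. Lean on these libraries where they do the work, as an engineer would, in place of code of your own. Each camera call takes 0.05 s, during which the arm holds its last target. There are 200 camera calls.

## Working session

There is one attempt and no reset: what is moved stays moved. The work goes in short steps, Python scripts to look and compute and a shell command to move; the robot and the scene stay as the last step left them, time stands still between calls to the robot, and variables do not carry over. Pictures are saved under pics/ and viewed, at most 10 in all, crops included, and the job is handed in when it is done.

```bash
ls; mkdir -p pics; cat > h.py <<'E'
import numpy as np, cv2
from bench import sense, snapshot, calibration
from scipy.spatial.transform import Rotation as R
def K(c):
    f=240/np.tan(np.radians(c['fovy'])/2); return f
def T_tool(s):
    T=np.eye(4); T[:3,:3]=R.from_euler('xyz',s['tcp_rot'],degrees=True).as_matrix(); T[:3,3]=s['tool_pos']; return T
def cam(name,s=None):
    c=calibration(name)
    if name=='wrist': return c, T_tool(s)@np.array(c['tool_from_camera'])
    T=np.eye(4); T[:3,:3]=cv2.Rodrigues(np.array(c['rvec'],float))[0]; T[:3,3]=np.ravel(c['tvec']); return c,np.linalg.inv(T)
def slopes(c,px):
    px=np.atleast_2d(np.array(px,float)); d=(px-[c['cx'],c['cy']])/K(c); u=d.copy()
    for _ in range(20): u=d/(1+c['k1']*(u**2).sum(1,keepdims=True))
    return u
def plane(c,T,px,z):
    u=slopes(c,px); r=np.c_[u,np.ones(len(u))]@T[:3,:3].T; o=T[:3,3]
    return o+r*((z-o[2])/r[:,2])[:,None]
def depthpt(c,T,px,D):
    px=np.atleast_2d(px); u=slopes(c,px); z=np.array([D[int(p[1]),int(p[0])] for p in px])[:,None]
    return (np.c_[u,np.ones(len(u))]*z)@T[:3,:3].T+T[:3,3]
E
python3 - <<'E'
from h import *
print(sense())
for n in ('scene','top'):
    p,d=snapshot(n); cv2.imwrite(f'pics/{n}0.png',p[...,::-1]); np.save(f'{n}0.npy',d); print(calibration(n), (d>0).mean())
print(calibration('wrist'))
E
```

```text
pics
{'time': 0.0, 'joint_pos': array([ 6.41496925e+01,  7.51491243e+00,  8.53292864e+01, -1.14054440e-03,
        8.72652472e+01, -4.89436037e+00]), 'qd': array([ 0.00731895, -0.01463877,  0.05901108, -0.02504325,  0.06920306,
       -0.15714188]), 'joint_efforts': array([-1.92088904e-03, -5.69427001e+01, -5.00529742e+01, -5.06673114e-04,
        1.57168804e-02, -5.43649605e-06]), 'tool_pos': array([214.3559933 , 559.83466888, 252.24640825]), 'tcp_rot': array([-1.79890856e+02, -8.20281649e-03,  1.59044101e+02]), 'ft_force': array([-0.13103794, -0.51652629,  0.56865344]), 'wrist_torque': array([-0.00827997, -0.03335739, -0.03037252]), 'grip_force': 0.0, 'finger_gap': 85.44729243399891}
{'fovy': 45.6370697519897, 'cx': 323.9353347360114, 'cy': 245.07252130617343, 'k1': -0.09596260742424538, 'rvec': array([ 2.13997492,  1.10467968, -0.43681606]), 'tvec': array([-387.0190455 , -233.17439937, 1757.2217488 ])} 0.9960416666666667
{'fovy': 52.95930632142445, 'cx': 311.51739957298327, 'cy': 238.20815183405378, 'k1': -0.07001352625232252, 'rvec': array([ 2.12377004, -2.12273723,  0.13981326]), 'tvec': array([ 89.58918817, 569.52806626, 968.8758473 ])} 0.9958430989583333
{'fovy': 60.4945202904209, 'cx': 323.7478537275922, 'cy': 237.8741210080169, 'k1': -0.05316325557119668, 'tool_from_camera': array([[ 1.08289984e-03, -9.62446552e-01, -2.71469080e-01,
         6.90806037e+01],
       [ 9.99999347e-01,  9.43045736e-04,  6.45627905e-04,
        -3.86055379e-01],
       [-3.65374594e-04, -2.71469602e-01,  9.62446945e-01,
        -1.21903038e+02],
       [ 0.00000000e+00,  0.00000000e+00,  0.00000000e+00,
         1.00000000e+00]])}
```

View pics/scene0.png

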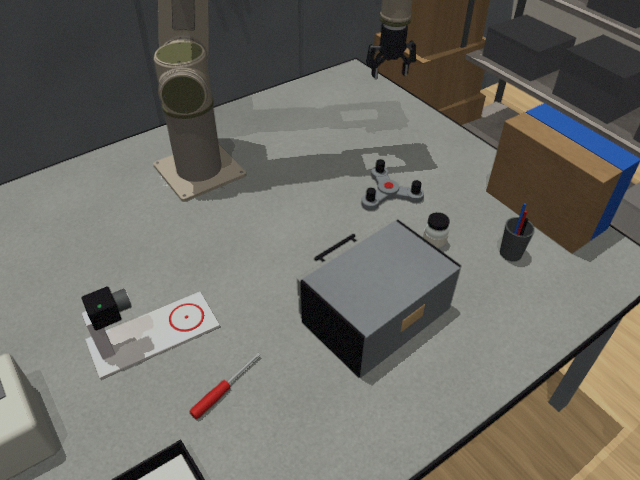

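View pics/top0.png

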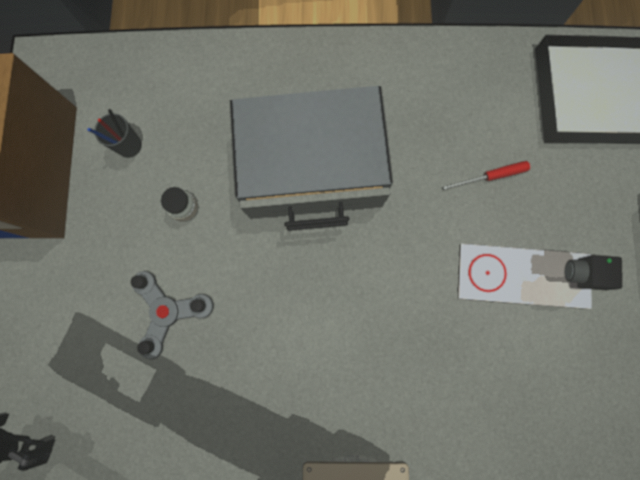

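The scene view shows the handle at about (335,247) and the red ring at (187,317). In the top view the handle is at about (316,222), the ring at (487,272) and the lens at (577,271). The cabinet is turned only slightly. Next I'll turn these into positions.

```bash
python3 - <<'E'
from h import *
p=cv2.imread('pics/top0.png').astype(int); D=np.load('top0.npy'); c,T=cam('top')
# red ring
b,g,r=p[...,0],p[...,1],p[...,2]
m=(r>g+70); m[:, :455]=0; m[:245]=0; m[310:]=0; m[:,530:]=0
ys,xs=np.nonzero(m); P=plane(c,T,np.c_[xs,ys],10); (e,ax,an)=cv2.fitEllipse(P[:,:2].astype(np.float32)[np.linalg.norm(P[:,:2]-P[:,:2].mean(0),axis=1)>25]); print('ring',e,ax)
# base orientation: white
m=(p.min(2)>175);m[:235]=0;m[315:]=0;m[:,:450]=0;m[:,600:]=0
ys,xs=np.nonzero(m); cn=[(460,243),(459,298),(591,308)]
print('base corners',plane(c,T,cn,10)[:,:2])
yy,xx=np.mgrid[0:480,0:640]; px=np.c_[xx.ravel(),yy.ravel()]
Pt=depthpt(c,T,px,D); ok=(D.ravel()>0)
# cabinet top
mt=ok&(abs(Pt[:,2]-150)<8)&(px[:,0]>215)&(px[:,0]<400)&(px[:,1]<230)
q=Pt[mt]; rect=cv2.minAreaRect(q[:,:2].astype(np.float32)); print('cabtop',rect,np.median(q[:,2])); print(cv2.boxPoints(rect))
mh=ok&(px[:,0]>270)&(px[:,0]<365)&(px[:,1]>205)&(px[:,1]<235)&(Pt[:,2]>100)&(Pt[:,2]<130)
q=Pt[mh]; print(len(q),np.median(q[:,2])); rect=cv2.minAreaRect(q[:,:2].astype(np.float32));print('handle',rect,cv2.boxPoints(rect))
bar=(p.max(2)<45); bar[:213]=0;bar[235:]=0;bar[:,:275]=0;bar[:,355:]=0
ys,xs=np.nonzero(bar); P=plane(c,T,np.c_[xs,ys],117); rect=cv2.minAreaRect(P[:,:2].astype(np.float32)); print('bar',rect,cv2.boxPoints(rect))
# camera box/lens
mb=ok&(Pt[:,2]>130)&(px[:,0]>540)&(px[:,1]>240)&(px[:,1]<310); q=Pt[mb]
rect=cv2.minAreaRect(q[:,:2].astype(np.float32)); print('cambox',rect,q[:,2].max(),cv2.boxPoints(rect))
# jar, wheel heights
for n,(x0,y0,x1,y1) in dict(jar=(150,180,205,225),wheel=(120,260,225,360)).items():
    k=ok&(px[:,0]>x0)&(px[:,0]<x1)&(px[:,1]>y0)&(px[:,1]<y1)&(Pt[:,2]>12); print(n,Pt[k].min(0),Pt[k].max(0))
E
```

```text
ring (499.98126220703125, -288.89337158203125) (77.90503692626953, 78.22508239746094)
base corners [[ 564.37710706 -232.73030943]
 [ 445.22448789 -225.3775491 ]
 [ 421.92458887 -512.35987918]]
cabtop ((742.5480346679688, 91.61180114746094), (219.59654235839844, 308.49346923828125), 4.8600664138793945) 150.2888132223436
[[620.07635 236.00157]
 [646.2127  -71.38274]
 [865.0197  -52.77797]
 [838.88336 254.60634]]
544 116.22416366177998
handle ((605.9390258789062, 91.86518859863281), (41.96782302856445, 154.66525268554688), 3.8801612854003906) [[579.77014  167.60057 ]
 [590.2363    13.289845]
 [632.1079    16.129807]
 [621.6417   170.44054 ]]
bar ((598.75927734375, 126.51903533935547), (0.0, 0.0), 0.0) [[598.7593   126.519035]
 [598.7593   126.519035]
 [598.7593   126.519035]
 [598.7593   126.519035]]
cambox ((487.7566223144531, -439.7337341308594), (93.30615997314453, 61.18685531616211), 85.57764434814453) 184.8467021116537 [[ 453.65695 -483.88892]
 [ 514.6616  -488.60693]
 [ 521.8563  -395.57855]
 [ 460.85162 -390.86053]]
jar [612.83861861 344.27711741  12.51219123] [673.55924498 406.14173627  89.78378674]
wheel [315.96583126 304.27783732  12.00373263] [502.12561523 481.84300736  61.61203526]
```

```bash
cat >> h.py <<'E'
def go(target,yaw,s=None):
    "shift cm in tool axes + turn rad about tool z, to world target and yaw"
    s=s or sense(); T=T_tool(s); d=T[:3,:3].T@(np.array(target)-s['tool_pos'])/10
    dy=(yaw-s['tcp_rot'][2]+180)%360-180
    return d.round(2),round(-np.radians(dy),3)
E
python3 - <<'E'
from h import *
c,T=cam('top'); print(plane(c,T,[(285,227),(348,220),(285,223),(348,217),(316,226),(316,220)],117))
print(go([592,82,253],94.9))
E
```

```text
[[580.67484465 140.19374519 117.        ]
 [594.38350201  15.87733942 117.        ]
 [588.72009737 140.29037324 117.        ]
 [600.42191188  15.81890094 117.        ]
 [582.5096831   78.97553706 117.        ]
 [594.56797834  78.9922106  117.        ]]
(array([-5.235e+01, -3.112e+01, -2.000e-02]), np.float64(1.119))
```

```bash
python3 -m crank '[[-10,-6,0,0.2,8],[-20,-12,0,0.4,6],[-30,-18,0,0.6,3],[-40,-24,0,0.8,2.4],[-48,-28.5,0,1.0,2.4],[-52.4,-31.1,0,1.119,2.4],[-52.4,-31.1,0,1.119,2.4],[-52.4,-31.1,0,1.119,2.4],[-52.4,-31.1,0,1.119,2.4],[-52.4,-31.1,0,1.119,2.4],[-52.4,-31.1,0,1.119,2.4],[-52.4,-31.1,0,1.119,2.4],[-52.4,-31.1,0,1.119,2.4],[-52.4,-31.1,0,1.119,2.4],[-52.4,-31.1,0,1.119,2.4],[-52.4,-31.1,0,1.119,2.4],[-52.4,-31.1,0,1.119,2.4],[-52.4,-31.1,0,1.119,2.4]]'
python3 - <<'E'
from h import *
s=sense(); p,d=snapshot('wrist'); cv2.imwrite('pics/w1.png',p[...,::-1]); np.save('w1.npy',d); np.save('w1s.npy',s,allow_pickle=True)
print(s['tool_pos'],s['tcp_rot'],s['finger_gap'],s['joint_pos'])
c,T=cam('wrist',s)
yy,xx=np.mgrid[0:480,0:640]; px=np.c_[xx.ravel(),yy.ravel()]; P=depthpt(c,T,px,d); ok=d.ravel()>0
k=ok&(P[:,2]>108)&(P[:,2]<124)&(P[:,0]<606)&(P[:,0]>560)&(abs(P[:,1]-80)<80)
q=P[k]; r=cv2.minAreaRect(q[:,:2].astype(np.float32)); print(k.sum(),r,np.median(q[:,2]),np.percentile(q,[2,98],axis=0))
k=ok&(P[:,2]>144)&(P[:,2]<156); q=P[k]; print('cab front edge',k.sum(),np.percentile(q,[.5,50],axis=0))
E
```

```text
time: 1.9
tool_pos: [592.3, 83.5, 253.6]
tcp_rot: [180.0, -0.0, 95.0]
ft_force: [-0.4, 0.1, 0.9]
finger_gap: 24.1
grip_force: 0.0
[592.27686005  83.54358023 253.58167261] [ 1.79977965e+02 -1.71678185e-03  9.50189945e+01] 24.13592834787452 [ 3.11702306e+00  7.15653712e+00  8.55791570e+01  2.45000641e-03
  8.72423400e+01 -1.90208856e+00]
3378 ((599.947021484375, 79.48421478271484), (21.361000061035156, 130.3152618408203), 4.893830299377441) 117.69208368406944 [[585.74834483  19.96445749 114.11007746]
 [604.46119768 140.70137834 119.66978502]]
cab front edge 82948 [[638.53447235 -28.37172632 146.92637203]
 [707.86614164 123.9166849  151.27171971]]
```

View pics/w1.png

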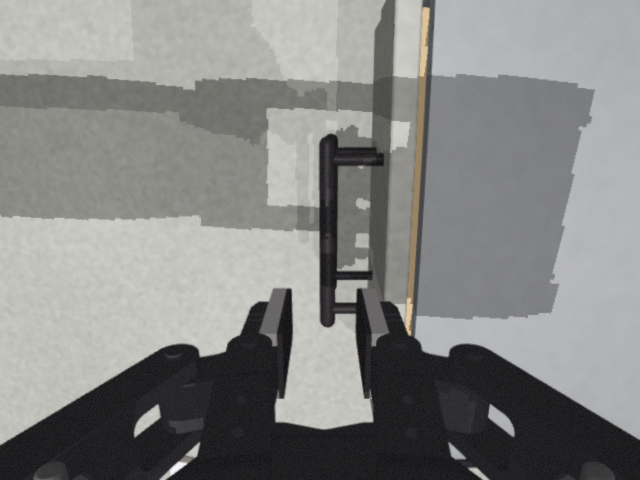

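Bar handle runs from (329,140) to (327,322), near column 328, and the fingers straddle column 324, so it is almost centred. Now I'll compute the fine offset.

```bash
python3 - <<'E'
from h import *
s=np.load('w1s.npy',allow_pickle=True).item(); c,T=cam('wrist',s)
p=cv2.imread('pics/w1.png').max(2)
L=[]
for r in (180,200,220,240,255):
    xs=np.nonzero(p[r,312:345]<50)[0]+312; L.append(((xs.min()+xs.max())/2,r)); 
P=plane(c,T,L+[(328,138),(328,324)],115); print(L,P.round(1))
Ti=np.linalg.inv(T_tool(s)); print((np.c_[P,np.ones(len(P))]@Ti.T)[:,:3].round(1))
E
```

```text
[(np.float64(328.0), 180), (np.float64(328.0), 200), (np.float64(328.0), 220), (np.float64(328.5), 240), (np.float64(328.5), 255)] [[591.8 116.9 115. ]
 [592.9 104.1 115. ]
 [594.1  91.  115. ]
 [595.7  77.6 115. ]
 [596.6  67.2 115. ]
 [589.4 142.8 115. ]
 [601.   16.6 115. ]]
[[ 33.3   2.3 138.6]
 [ 20.4   2.4 138.6]
 [  7.3   2.4 138.6]
 [ -6.3   2.8 138.6]
 [-16.6   2.9 138.6]
 [ 59.2   2.3 138.6]
 [-67.5   2.7 138.6]]
```

```bash
python3 -m crank '[[-0.4,0.26,3,0,2.4],[-0.4,0.26,6,0,2.4],[-0.4,0.26,9,0,2.4],[-0.4,0.26,11,0,2.4],[-0.4,0.26,12,0,2.4],[-0.4,0.26,13,0,2.4],[-0.4,0.26,13.6,0,2.4],[-0.4,0.26,13.6,0,2.4],[-0.4,0.26,13.6,0,2.4]]' 20; python3 -m crank '[[0,0,0,0,0.8],[0,0,0,0,0.8],[0,0,0,0,0.8],[0,0,0,0,0.8],[0,0,0,0,0.8],[0,0,0,0,0.8]]' 25
```

```text
time: 2.85
tool_pos: [596.3, 78.8, 118.4]
tcp_rot: [179.9, 0.0, 94.9]
ft_force: [0.1, -0.7, 0.7]
finger_gap: 24.2
grip_force: 0.0
time: 3.45
tool_pos: [596.2, 78.7, 118.2]
tcp_rot: [179.9, 0.0, 94.9]
ft_force: [-1.2, -0.8, 5.9]
finger_gap: 10.0
grip_force: 24.7
```

Gripped the bar. Pulling.

```bash
python3 -m crank '[[0,-0.5,0,0,0.8],[0,-1.5,0,0,0.8],[0,-2.5,0,0,0.8],[0,-3.5,0,0,0.8],[0,-4.5,0,0,0.8],[0,-5.5,0,0,0.8],[0,-6.5,0,0,0.8],[0,-7.5,0,0,0.8],[0,-8.5,0,0,0.8],[0,-9.5,0,0,0.8],[0,-10.5,0,0,0.8],[0,-11.5,0,0,0.8],[0,-12.5,0,0,0.8],[0,-13.3,0,0,0.8],[0,-14,0,0,0.8],[0,-14.5,0,0,0.8],[0,-14.8,0,0,0.8],[0,-15,0,0,0.8],[0,-15,0,0,0.8]]'
```

```text
time: 5.35
tool_pos: [448.9, 65.6, 118.3]
tcp_rot: [179.5, 0.0, 94.9]
ft_force: [16.8, 0.1, -6.3]
finger_gap: 10.2
grip_force: 24.7
```

```bash
python3 -m crank '[[0,0.15,0,0,0.8],[0,0.15,0,0,0.8],[0,0.15,0,0,0.8],[0,0.15,0,0,2.6],[0,0.15,0,0,2.6],[0,0.15,0,0,2.6],[0,0.15,0,0,2.6],[0,0.15,-1,0,2.6],[0,0.15,-4,0,2.6],[0,0.15,-8,0,4],[0,0.15,-12,0,6],[0,0.15,-16,0,7.5],[0,0.15,-16,0,7.5],[0,0.15,-16,0,7.5]]'
python3 - <<'E'
from h import *
p,d=snapshot('top'); cv2.imwrite('pics/top1.png',p[...,::-1]); np.save('top1.npy',d)
s=sense(); p,d=snapshot('wrist'); cv2.imwrite('pics/w2.png',p[...,::-1])
E
```

```text
time: 6.75
tool_pos: [448.4, 66.0, 279.1]
tcp_rot: [179.8, 0.0, 94.9]
ft_force: [-0.2, -0.6, 0.2]
finger_gap: 74.9
grip_force: 0.0
```

View pics/top1.png

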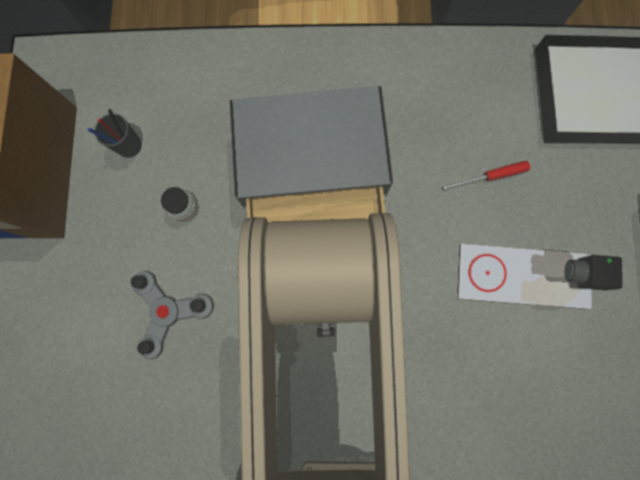

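The top view shows the drawer out (rows 190 to 215), but the arm hides the dish. I'll turn the wrist and look from above the drawer.

```bash
python3 -m crank '[[0,3,-2.1,0.15,7.5],[0,7.2,-2.1,0.3,7.5],[0,7.2,-2.1,0.45,7.5],[0,7.2,-2.1,0.6,7.5],[0,7.2,-2.1,0.75,7.5],[0,7.2,-2.1,0.9,7.5],[0,7.2,-2.1,1.05,7.5],[0,7.2,-2.1,1.2,7.5],[0,7.2,-2.1,1.35,7.5],[0,7.2,-2.1,1.5,7.5],[0,7.2,-2.1,1.57,7.5],[0,7.2,-2.1,1.57,7.5],[0,7.2,-2.1,1.57,7.5],[0,7.2,-2.1,1.57,7.5]]'
python3 - <<'E'
from h import *
s=sense(); p,d=snapshot('wrist'); cv2.imwrite('pics/w3.png',p[...,::-1]); np.save('w3.npy',d); np.save('w3s.npy',s,allow_pickle=True)
E
```

```text
time: 8.25
tool_pos: [519.1, 72.1, 297.5]
tcp_rot: [-180.0, 0.1, 5.1]
ft_force: [0.7, -0.7, 0.3]
finger_gap: 75.1
grip_force: 0.0
```

View pics/w3.png

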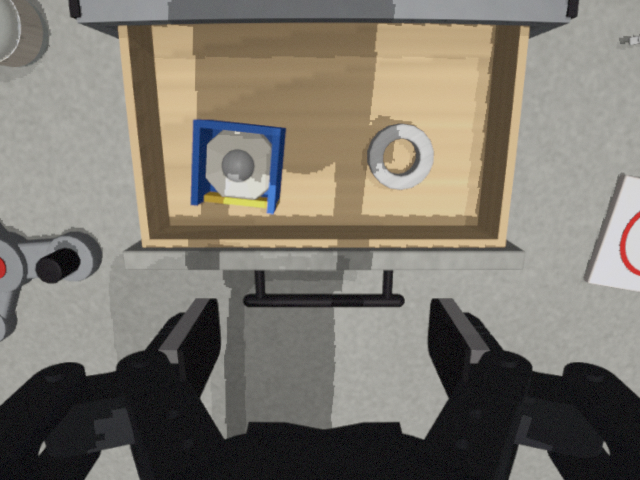

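The dish is at about (238,165) in the left half of the drawer, window (yellow, row 202) towards the robot. The race is at (401,157).

```bash
cat > dish.py <<'E'
from h import *
def find(p,d,s):
    c,T=cam('wrist',s); bgr=p[...,::-1].astype(int) if p.dtype==np.uint8 else p
    b,g,r=bgr[...,0],bgr[...,1],bgr[...,2]
    m=(b>r+45)&(b>g+25)
    n,l,st,_=cv2.connectedComponentsWithStats(m.astype(np.uint8)); i=1+np.argmax(st[1:,4]); ys,xs=np.nonzero(l==i)
    px=np.c_[xs,ys]; P=depthpt(c,T,px,d); zt=np.percentile(P[:,2],95); k=abs(P[:,2]-zt)<5
    q=plane(c,T,px[k],zt); rect=cv2.minAreaRect(q[:,:2].astype(np.float32)); return zt,k.sum(),rect
if __name__=='__main__':
    p=cv2.imread('pics/w3.png')[...,::-1].astype(np.uint8); d=np.load('w3.npy'); s=np.load('w3s.npy',allow_pickle=True).item()
    zt,n,rc=find(p,d,s); print(zt,n,rc)
    c,T=cam('wrist',s); print('ball',plane(c,T,[(238,165)],118),'corners',plane(c,T,[(193,121),(285,128),(274,212),(192,204)],129).round(1))
    print('walls L/R inner top', plane(c,T,[(135,200),(510,200)],128).round(1), 'race',plane(c,T,[(401,157)],94))
E
python3 dish.py
```

```text
131.34697278735467 1841 ((551.54052734375, 137.4517364501953), (59.862239837646484, 59.56743621826172), 88.444580078125)
ball [[551.55245019 137.50850531 118.        ]] corners [[580.2 167.4 129. ]
 [580.9 104.1 129. ]
 [521.5 108.2 129. ]
 [522.1 167.6 129. ]]
walls L/R inner top [[521.3 209.7 128. ]
 [545.7 -61.3 128. ]] race [[566.2925404   15.62384801  94.        ]]
```

```bash
python3 -c "
from h import *
print(go([551.5,137.5,230],-1.5))"
```

```text
(array([ 3.8 , -6.23,  6.77]), np.float64(0.114))
```

```bash
python3 -m crank '[[1.5,-2.5,0,0.05,7.5],[3,-5,2,0.1,7.5],[3.8,-6.2,5,0.114,7.5],[3.8,-6.2,6.8,0.114,7.5],[3.8,-6.2,6.8,0.114,7.5],[3.8,-6.2,6.8,0.114,7.5],[3.8,-6.2,6.8,0.114,7.5]]'
python3 - <<'E'
from dish import *
s=sense(); p,d=snapshot('wrist'); cv2.imwrite('pics/w4.png',p[...,::-1])
print(find(p,d,s), s['tool_pos'],s['tcp_rot'])
E
```

```text
time: 9.0
tool_pos: [552.7, 137.0, 232.1]
tcp_rot: [-180.0, -0.1, -1.6]
ft_force: [0.6, 0.5, 0.3]
finger_gap: 74.9
grip_force: 0.0
(np.float64(131.2102168578945), np.int64(2776), ((552.2141723632812, 137.90963745117188), (59.53742980957031, 60.4550666809082), 88.88431549072266)) [552.66008662 136.99737323 232.13253745] [-1.79977110e+02 -1.41579309e-01 -1.56263053e+00]
```

View pics/w4.png

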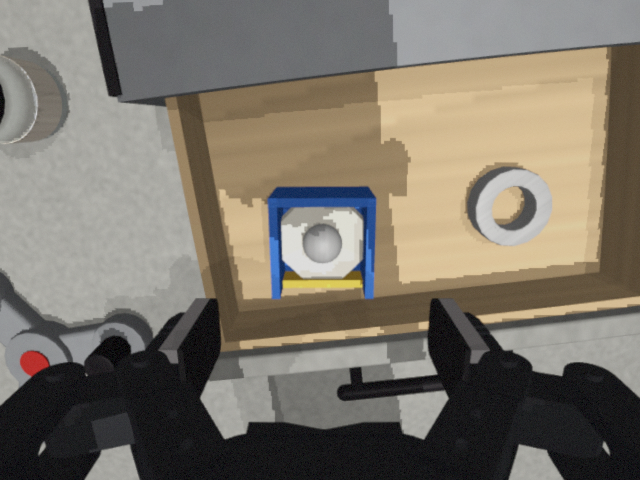

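```bash
python3 -m crank '[[0,-0.07,2,0,7.5],[0,-0.07,5,0,7.5],[0,-0.07,7,0,7.4],[0,-0.07,9,0,7.4],[0,-0.07,10.5,0,7.4],[0,-0.07,11.5,0,7.4],[0,-0.07,12,0,7.4],[0,-0.07,12,0,7.4],[0,-0.07,12,0,7.4],[0,-0.07,12,0,7.4]]'
```

```text
time: 10.05
tool_pos: [552.6, 138.0, 111.4]
tcp_rot: [-180.0, -0.1, -1.6]
ft_force: [-0.1, 0.6, 0.5]
finger_gap: 73.9
grip_force: 0.0
```

Good height. Closing slowly.

```bash
python3 -m crank '[[0,0,0,0,7.1],[0,0,0,0,6.8],[0,0,0,0,6.6],[0,0,0,0,6.5],[0,0,0,0,6.4],[0,0,0,0,6.3],[0,0,0,0,6.25],[0,0,0,0,6.2],[0,0,0,0,6.15],[0,0,0,0,6.1],[0,0,0,0,6.05],[0,0,0,0,6.0],[0,0,0,0,5.9],[0,0,0,0,5.7],[0,0,0,0,5.5],[0,0,0,0,5.5],[0,0,0,0,5.5],[0,0,0,0,5.5],[0,0,0,0,5.5],[0,0,0,0,5.5]]' 40
```

```text
time: 12.05
tool_pos: [552.0, 138.0, 110.5]
tcp_rot: [-180.0, -0.0, -1.6]
ft_force: [-0.5, 2.3, 3.9]
finger_gap: 59.3
grip_force: 42.8
```

```bash
python3 -m crank '[[0,0,-0.1,0,5.5],[0,0,-0.3,0,5.5],[0,0,-0.6,0,5.5],[0,0,-1.0,0,5.5],[0,0,-1.5,0,5.5],[0,0,-2.1,0,5.5],[0,0,-2.7,0,5.5],[0,0,-3.3,0,5.5],[0,0,-3.9,0,5.5],[0,0,-4.5,0,5.5],[0,0,-5.1,0,5.5],[0,0,-5.7,0,5.5],[0,0,-6.3,0,5.5],[0,0,-6.8,0,5.5],[0,0,-7.2,0,5.5],[0,0,-7.5,0,5.5],[0,0,-7.7,0,5.5],[0,0,-7.8,0,5.5],[0,0,-7.8,0,5.5],[0,0,-7.8,0,5.5]]'
python3 - <<'E'
from dish import *
s=sense(); p,d=snapshot('wrist'); cv2.imwrite('pics/w5.png',p[...,::-1])
print(find(p,d,s), s['tool_pos'],s['tcp_rot'])
E
```

```text
time: 14.05
tool_pos: [551.8, 137.9, 188.0]
tcp_rot: [180.0, 0.0, -1.6]
ft_force: [-0.7, -0.1, -1.4]
finger_gap: 59.8
grip_force: 43.4
(np.float64(208.48500967273867), np.int64(10307), ((557.0571899414062, 137.38404846191406), (59.743080139160156, 52.828250885009766), 88.52303314208984)) [551.76462322 137.88100485 188.04293913] [ 1.79994970e+02  2.27567121e-02 -1.55645569e+00]
```

View pics/w5.png

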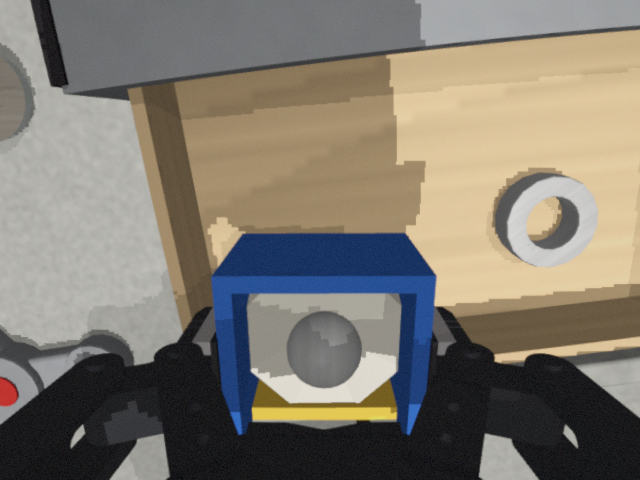

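The dish is held level, with the ball at (324,349) in its middle. Now the first half of the smooth carry.

```bash
python3 -m crank '[[0,0.2,0,-0.007,5.5],[-0.07,0.7,0,-0.025,5.5],[-0.15,1.6,0,-0.057,5.5],[-0.27,2.8,0,-0.099,5.5],[-0.4,4.2,0,-0.149,5.5],[-0.54,5.7,0,-0.202,5.5],[-0.68,7.2,0,-0.256,5.5],[-0.83,8.7,0,-0.309,5.5],[-0.97,10.2,0,-0.362,5.5],[-1.11,11.7,0,-0.415,5.5],[-1.25,13.2,0,-0.469,5.5],[-1.4,14.7,0,-0.522,5.5],[-1.54,16.2,0,-0.575,5.5],[-1.67,17.6,0,-0.625,5.5],[-1.79,18.8,0,-0.667,5.5],[-1.88,19.8,0,-0.703,5.5],[-1.95,20.5,0,-0.728,5.5],[-1.99,20.9,0,-0.742,5.5],[-2.0,21.1,0,-0.749,5.5],[-2.0,21.1,0,-0.749,5.5]]'
python3 - <<'E'
from h import *
print(sense()['joint_pos'].round(1), go([500,-289,175],85.5))
E
```

```text
time: 16.1
tool_pos: [526.1, -72.6, 188.3]
tcp_rot: [180.0, -0.0, 41.3]
ft_force: [-0.8, -0.4, -2.0]
finger_gap: 59.6
grip_force: 43.5
[-13.4  -0.9 100.8   0.   80.1  35.3] (array([-16.26,  14.52,   1.33]), np.float64(-0.771))
```

```bash
python3 -m crank '[[-0.16,0.15,0,-0.008,5.5],[-0.57,0.51,0,-0.027,5.5],[-1.22,1.09,0,-0.058,5.5],[-2.11,1.89,0.1,-0.1,5.5],[-3.25,2.9,0.2,-0.154,5.5],[-4.39,3.92,0.3,-0.208,5.5],[-5.53,4.94,0.4,-0.262,5.5],[-6.67,5.95,0.5,-0.316,5.5],[-7.8,6.97,0.6,-0.37,5.5],[-8.94,7.99,0.7,-0.424,5.5],[-10.08,9,0.8,-0.478,5.5],[-11.22,10.02,0.9,-0.532,5.5],[-12.36,11.04,1,-0.586,5.5],[-13.5,12.05,1.1,-0.64,5.5],[-14.47,12.92,1.2,-0.686,5.5],[-15.28,13.65,1.25,-0.725,5.5],[-15.77,14.08,1.28,-0.748,5.5],[-16.1,14.37,1.3,-0.763,5.5],[-16.26,14.52,1.3,-0.771,5.5],[-16.26,14.52,1.3,-0.771,5.5]]'
python3 - <<'E'
from h import *
s=sense(); c,T=cam('wrist',s); p,d=snapshot('wrist'); cv2.imwrite('pics/w6.png',p[...,::-1])
zb=s['tool_pos'][2]+4.5
print(s['tool_pos'],s['tcp_rot'],'ball~',plane(c,T,[(324,349)],zb))
p,d=snapshot('top'); cv2.imwrite('pics/top2.png',p[...,::-1])
E
python3 -c "
import cv2,numpy as np
a=cv2.imread('pics/w6.png');b=cv2.imread('pics/top2.png')[180:340,400:640]
b=cv2.resize(b,(640,427)); cv2.imwrite('pics/m.png',cv2.resize(np.hstack([cv2.resize(a,(569,427)),b]),(800,283)))"
```

```text
time: 18.1
tool_pos: [500.1, -289.0, 175.3]
tcp_rot: [-180.0, -0.0, 85.5]
ft_force: [0.6, 1.2, -2.0]
finger_gap: 59.7
grip_force: 43.5
[ 500.05581847 -289.00661873  175.26135515] [-1.79997765e+02 -1.98557404e-03  8.55384676e+01] ball~ [[ 499.76478102 -290.70971591  179.76135515]]
```

View pics/m.png

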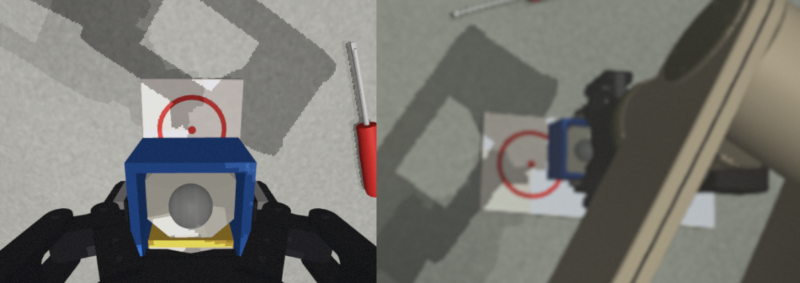

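The ball is still centred in the dish. The ring's centre dot lies at about (326,219) in the wrist picture, on the tool's axis. I'll cross-check the focus, then lower.

```bash
python3 - <<'E'
from h import *
s=sense(); c,T=cam('wrist',s); print('ring dot',plane(c,T,[(326,219)],10))
E
python3 -m crank '[[0,0,0.1,0,5.5],[0,0,0.3,0,5.5],[0,0,0.6,0,5.5],[0,0,0.9,0,5.5],[0,0,1.2,0,5.5],[0,0,1.5,0,5.5],[0,0,1.8,0,5.5],[0,0,2.1,0,5.5],[0,0,2.4,0,5.5],[0,0,2.65,0,5.5],[0,0,2.82,0,5.5],[0,0,2.92,0,5.5],[0,0,2.97,0,5.5],[0,0,2.97,0,5.5],[0,0,2.97,0,5.5],[0,0,2.97,0,5.5],[0,0,2.97,0,5.5],[0,0,2.97,0,5.5],[0,0,2.97,0,5.5]]'
python3 - <<'E'
from dish import *
s=sense(); c,T=cam('wrist',s); p,d=snapshot('wrist'); cv2.imwrite('pics/w7.png',p[...,::-1]); print(find(p,d,s))
b=depthpt(c,T,[(324,349)],d); print('ball near surface',b, abs(s['qd']).max())
p,d=snapshot('scene'); cv2.imwrite('pics/s2.png',p[...,::-1])
E
```

```text
ring dot [[ 501.57760521 -287.12966619   10.        ]]
time: 20.1
tool_pos: [500.1, -288.9, 145.6]
tcp_rot: [180.0, 0.0, 85.5]
ft_force: [-0.6, -0.1, -2.5]
finger_gap: 59.7
grip_force: 43.5
(np.float64(166.01410977011466), np.int64(10318), ((500.1907958984375, -283.57196044921875), (52.799861907958984, 59.571861267089844), 85.60271453857422))
ball near surface [[ 500.32279056 -283.37587208  162.28575815]] 0.12677221408921477
```

View pics/s2.png

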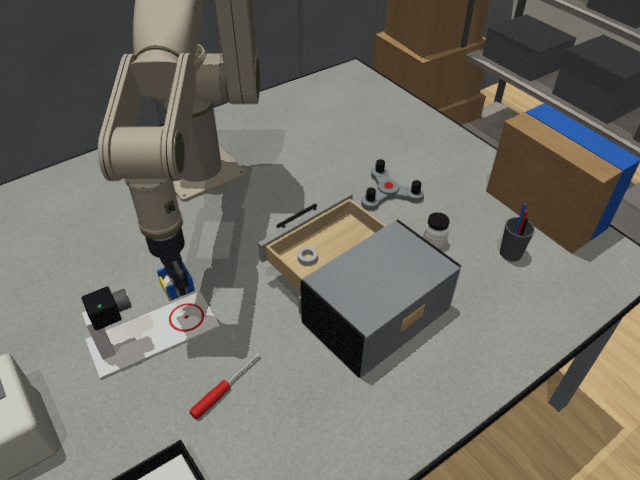

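View pics/w7.png

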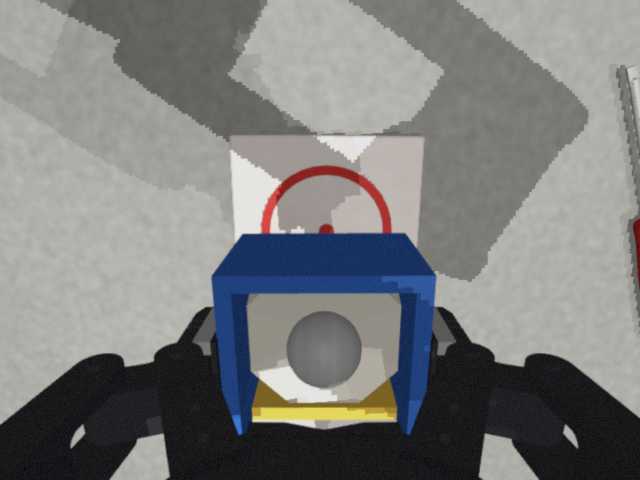

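The scene view shows the dish held above the ring at about (176,283), facing the lens at (122,300). The drawer is open with the race still inside. The wrist view shows the ball centred at (324,349). Everything is within tolerance.

```bash
python3 -c "
from bench import hand_in
print(hand_in())"
```

```text
the job is handed in; nothing more can be done
None
```

I handed the job in at about 20 s of the 69 s, with no verdict returned: the drawer is open to its stop, and the dish is held level over the red ring at lens height, window facing the lens and ball in its middle.

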